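# Set and lock the length stop for cutting brake pipe

### The job

On the rail with the red cam lever, slide the stop along until its pointer lines up with the yellow marker clip on that rail's scale, then flip the red lever all the way down to lock the stop there. The stop with the blue lever is already set and locked: leave it as it is.

Things in the scene. Friction and masses are not known exactly. Their poses are not given: they have to be found in the camera images.
- red_rail: Fixed rail of the red-levered stop, 290 mm along y, base 190 mm wide; origin under its middle, on the bench. Turned up to 0.2 rad; it may be the left or the right of the two rails. The grey stop carriage (95 x 70 mm, top at 52 mm) slides along y, 100 mm either way of the middle, with 2.5 N friction; it stays where left and the cam clamps it once the lever is down.
- red_grip (a point): Top middle of the black upright grip fin on that carriage, 106 mm above the bench. Fin: 30 mm along x, 16 mm along y, 55 mm tall above the carriage, free all round. Axes: y along the rail, z up, x away from the lever. The small red pointer sticks out on the +x side at the same y as the fin's middle.
- red_tip (a point): Middle of the rounded end (10 mm thick, 26 mm wide) of the red lever. Bar 22 x 10 mm, pivoted about y, 51 mm in -x of the fin's middle and 64 mm above the bench; this point is 97 mm from the pivot. The lever reaches to -x: up (free) it rises 50 degrees, this point 62 mm in -x of the pivot, 138 mm high; down (locked) it dips 4 degrees, 97 mm in -x, 57 mm high.
- red_lever (a joint): Red cam lever's angle: 0 fully up (free), 0.95 rad fully down on its end stop (locked). It stays where it is left. The cam starts to clamp at about 0.4; pushing the end down takes about 1 N, then about 5 to 8 N from there to 0.87.
- marker: Fixed yellow marker clip, 26 x 22 x 16 mm, on the white scale strip on the rail's +x side. Origin: middle of its underside, 12 mm above the bench; axes as the rail's. The pointer passes above it; they are lined up when fin and clip have the same y along the rail. At the start the clip is 50 to 180 mm in +y of the stop. The other rail has its own clip for the blue stop.
- blue_tip (a point): Middle of the end of the blue lever of the other, alike stop, already down and locked; not to be moved.

How it is judged (in metres and radians):
On the way:
1. the red-levered stop is slid to the yellow marker (within 12 mm along the rail) while its lever is still up (y of red_grip in the frame of marker between -0.012 and 0.012 m and value of joint red_lever below 0.35 rad), for 0.2 s.
At the end, for the whole second after the job is handed in: The red-levered stop stands within 12 mm of the yellow marker along the rail, its lever is down (at least 0.78 of 0.95 rad), and the end of the blue lever is within 15 mm of where it was (y of red_grip in the frame of marker between -0.012 and 0.012 m and value of joint red_lever above 0.78 rad and distance of blue_tip from where it was at the start of the episode below 0.015 m); the robot touches nothing.
It fails at once if the blue stop or its lever is moved (lever end more than 15 mm) (distance of blue_tip from where it was at the start of the episode above 0.015 m).
It also fails if it takes over 45 s, if anything falls off the work surface, if the arm or the gripper's body presses on something with over 40 N, if the wrist force passes 120 N, or if a joint passes its speed limit or range.

### The arm

A 7-joint arm with a two-finger parallel gripper is mounted at the origin on the work surface. World frame = base frame: x ahead of the robot, y to its left, z up, the work surface at z = 0. Lengths are in mm, angles in rad, forces in N, time in s.
With the tool pointing down it reaches from about 425 to 1025 mm from the base axis. Payload 9.4 kg.
Tool frame: the origin (TCP) lies at the very end of the fingers, on their centre line; the grasp point (between the pads) lies 19 mm behind it (robot.grip_depth is the distance from the TCP to the grasp point, in mm); z points along the fingers, x is the direction in which the jaws open and shut, and the axes are right-handed (so a half turn about z gives the same grasp; the last joint's range is limited). The gripper opens to 93 mm and grips with 3 to 60 N. Pads are 15 mm wide; open, the fingers measure 128 mm over their backs; the gripper's body (75 mm by 188 mm) begins 65 mm behind the grasp point.
Start: joints at [-1.365, 0.599, -0.003, 1.599, 0.002, 0.943, -0.08], TCP at [202.313, 696.199, 218.618] pointing down, gripper open.
Joint ranges: [-2.57, 2.57], [-0.35, 1.97], [-1.29, 1.29], [0.11, 2.56], [-1.05, 4.19], [0.11, 1.86], [-2.63, 2.63]. Speed limits (rad/s): [2.22, 2.22, 3.01, 3.01, 3.14, 3.14, 3.14].

### API

Orientations are given as a unit quaternion [x, y, z, w].
In Python, from bench import robot gives the robot as it stands. Calls block until the motion is done:
- robot.reach(position, orientation): joint-space move of the TCP to a pose.
- robot.move_straight(position, rot=None, v=150): straight line of the TCP; rot=None keeps the orientation; v is the mean speed in mm/s.
- robot.set_joints(angles): joint-space move.
- robot.command_gripper(opening, grip_force=None): finger opening in mm; grip_force is the grip in N (None keeps the last); returns when the fingers have stopped.
- robot.hold(seconds).
- robot.solve_ik(position, orientation): joint angles nearest the present ones, or None.
- robot.sense(): the state.
- robot.get_image(name): name is "side" or "top" or "wrist"; returns the picture (420x560x3 uint8, red, green, blue); there is no depth.
- robot.get_calibration(name): a dict with "intrinsics" (3x3 intrinsics, pixels), "R" (3x3) and "t" (3): a world point X has camera coordinates R X + t. Camera axes: x right, y down, z forward; pixel columns grow to the right and rows downward; lengths in mm; the calibration is good to about 2 mm. A picture is of the moment at which its call begins: read the wrist's pose just before it. get_calibration takes no time and is no camera call; for the wrist camera it gives the pose at the moment of the call.
A pose or a line that the arm cannot do raises robot.IKError and nothing moves.
- robot.sign_off(): hands the job in, once; it reports no verdict.
The state is a dict: "time": time; "joint_pos": joint angles; "joint_vel": joint speeds; "effort": joint torques, N m; "tcp_pos": TCP position; "tcp_rot": TCP orientation; "ft_force": force on the tool from outside, world axes, zero at the start; "wrist_torque": the same for the moment, N m; "opening": finger opening in mm.
Only numpy, scipy, OpenCV 4.12 (cv2) and the standard library are available. Lean on these libraries where they do the work, as an engineer would, in place of code of your own. Each camera call takes 0.05 s, during which the arm holds its last target.

## Working session

There is one attempt and no reset: what is moved stays moved. The work goes in short steps, each a Python script; the robot and the scene stay as the last script left them, time stands still between calls to the robot, and variables do not carry over. Pictures are saved under pics/ and viewed, and the job is handed in when it is done.

```bash
mkdir -p pics; python3 - <<'E'
from bench import robot
import cv2
for n in("top","side","wrist"):
    c=robot.get_calibration(n);im=robot.get_image(n)
    cv2.imwrite(f"pics/{n}0.png",im[:,:,::-1]);print(n,c["intrinsics"].tolist(),c["R"].round(3).tolist(),c["t"].round(1))
s=robot.sense();print(s["time"],s["tcp_pos"],s["tcp_rot"],s["ft_force"],s["opening"])
E
```

```text
top [[399.01267785004035, 0.0, 277.6673026612675], [0.0, 399.01267785004035, 211.05874949067217], [0.0, 0.0, 1.0]] [[0.039, -0.999, -0.001], [-0.976, -0.038, -0.213], [0.213, 0.009, -0.977]] [ 10.2 560.  701.3]
side [[390.8678498695726, 0.0, 275.4607798193358], [0.0, 390.8678498695726, 212.75340799839898], [0.0, 0.0, 1.0]] [[-0.998, -0.068, -0.013], [-0.021, 0.482, -0.876], [0.066, -0.873, -0.483]] [554.5 105.5 675.9]
wrist [[320.8734529118584, 0.0, 282.2592217153421], [0.0, 320.8734529118584, 213.85766602197174], [0.0, 0.0, 1.0]] [[0.279, 0.96, -0.002], [0.925, -0.268, 0.269], [0.258, -0.077, -0.963]] [-724.1  -32.4  391.8]
0.15 [202.23407258 695.84422953 217.97242287] [ 7.99692794e-01  6.00409112e-01 -4.19496118e-04  3.97431053e-04] [-0.23266377  0.87223438  0.64262796] 92.83450201306802
```

View pics/top0.png

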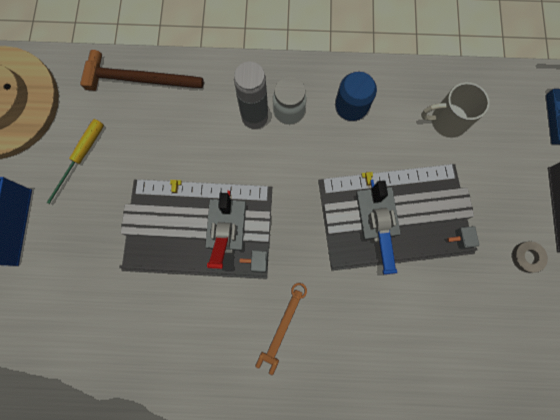

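View pics/side0.png

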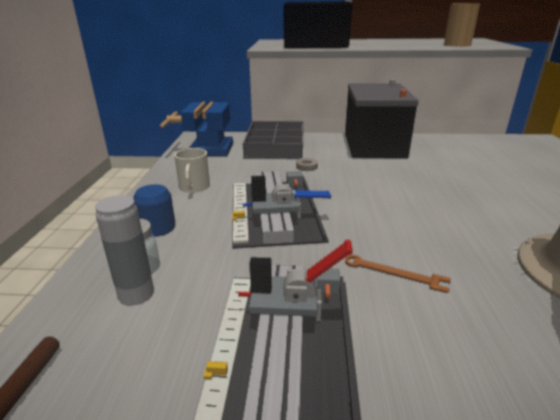

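View pics/wrist0.png

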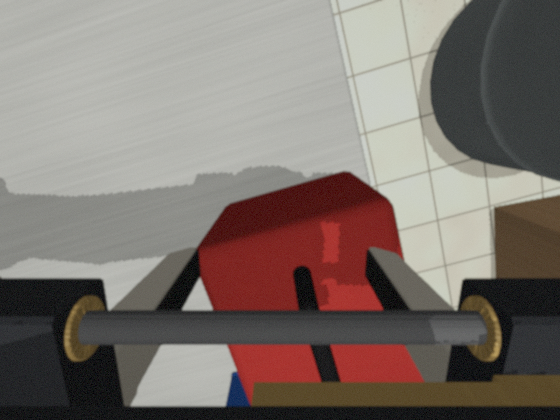

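The top view shows the red stop on the left rail: fin near (225,203), clip near (175,186) and the lever end near (217,262). The blue stop is on the right rail. Next I'll measure these points.

```bash
cat > h.py <<'E'
import numpy as np,cv2
def ray(c,uv):
    K,R,t=np.array(c["intrinsics"]),np.array(c["R"]),np.array(c["t"])
    return -R.T@t, R.T@np.linalg.solve(K,[uv[0],uv[1],1.])
def onz(c,uv,z):
    o,d=ray(c,uv); return o+d*(z-o[2])/d[2]
def cross(c1,a,c2,b):
    o,d=ray(c1,a);p,e=ray(c2,b)
    s=np.linalg.lstsq(np.c_[d,-e],p-o,rcond=None)[0]
    P,Q=o+d*s[0],p+e*s[1]; return (P+Q)/2,np.linalg.norm(P-Q)
def proj(c,X):
    q=np.array(c["intrinsics"])@(np.array(c["R"])@X+np.array(c["t"]));return q[:2]/q[2]
def blobs(m,amin=15):
    n,l,s,ce=cv2.connectedComponentsWithStats(m.astype(np.uint8))
    return [(s[i].tolist(),ce[i].round(1).tolist()) for i in range(1,n) if s[i][4]>=amin]
E
python3 - <<'E'
from bench import robot
from h import *
for n,(x0,x1,y0,y1) in (("top",(115,285,170,290)),("side",(190,370,215,420))):
    im=cv2.imread(f"pics/{n}0.png");sub=im[y0:y1,x0:x1]
    cv2.imwrite(f"pics/{n}0z.png",cv2.resize(sub,None,fx=2.8 if n=="side" else 4.5,fy=2.8 if n=="side" else 4.5,interpolation=cv2.INTER_CUBIC))
    h=cv2.cvtColor(sub,cv2.COLOR_BGR2HSV);H,S,V=h[...,0],h[...,1],h[...,2]
    print(n,(x0,y0))
    for k,m in (("yellow",(H>18)&(H<32)&(S>150)&(V>90)),("red",((H<6)|(H>174))&(S>150)&(V>60)),("black",V<22)):
        print(k,[([a[0]+x0,a[1]+y0]+a[2:],[b[0]+x0,b[1]+y0]) for a,b in blobs(m)])
E
```

```text
top (115, 170)
yellow [([171, 180, 10, 12, 68], [174.5, 184.5])]
red [([207, 238, 21, 31, 397], [217.6, 253.4])]
black [([220, 195, 11, 18, 81], [226.6, 205.9])]
side (190, 215)
yellow [([233, 215, 11, 4, 30], [237.1, 216.0]), ([205, 362, 21, 16, 250], [214.8, 368.7])]
red [([306, 240, 46, 41, 563], [329.3, 260.3]), ([239, 293, 12, 3, 25], [244.9, 293.6])]
black []
```

View pics/top0z.png

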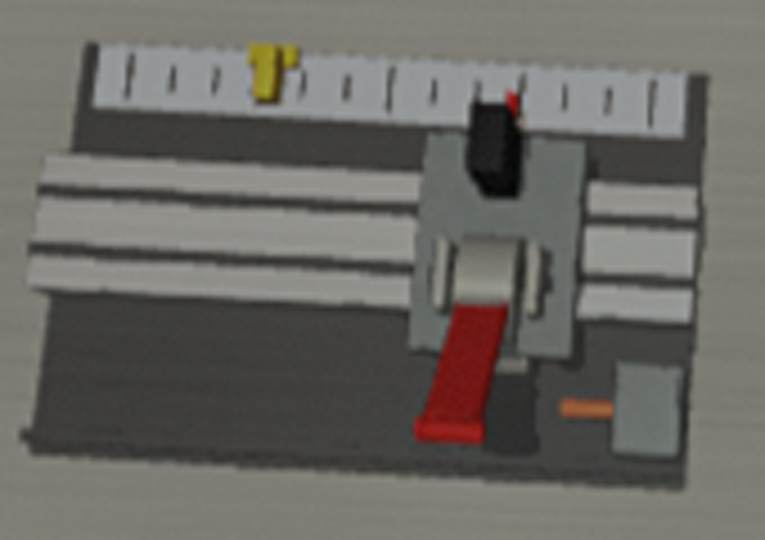

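View pics/side0z.png

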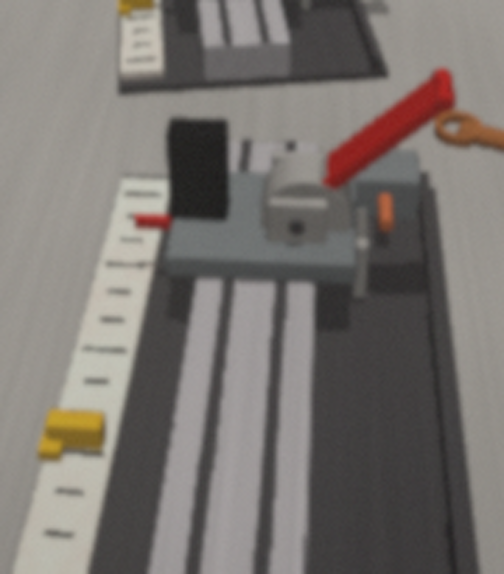

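```bash
python3 - <<'E'
from bench import robot
from h import *
np.set_printoptions(precision=1,suppress=True)
T,S=robot.get_calibration("top"),robot.get_calibration("side")
zt=lambda a,b:((a+.5)/4.5-.5+115,(b+.5)/4.5-.5+170)
zs=lambda a,b:((a+.5)/2.8-.5+190,(b+.5)/2.8-.5+215)
def yaw(p,q): d=p-q; return np.arctan2(-d[0],d[1])
def pr(n,*v):print(n,*v)
a,b=onz(T,zt(95,45),12),onz(T,zt(688,73),12);pr("strip top edge",a,b,np.linalg.norm(a-b),yaw(a,b))
a,b=onz(T,zt(92,107),12),onz(T,zt(686,137),12);pr("strip low edge",a,b,np.linalg.norm(a-b),yaw(a,b))
C=[onz(T,zt(*p),8) for p in ((88,43),(706,75),(684,487),(30,437))];pr("base",*C,np.linalg.norm(C[0]-C[1]),np.linalg.norm(C[0]-C[3]),yaw(C[0],C[1]),yaw(C[3],C[2]))
pr("base mid",sum(C)/4)
pr("clip top body corners z28",*[onz(T,zt(*p),28) for p in ((250,45),(276,45),(284,100),(256,100))])
pr("bump", *[onz(T,zt(*p),20) for p in ((283,46),(298,46),(298,65))])
pr("side clip top corners z28",*[onz(S,zs(*p),28) for p in ((50,409),(103,413),(104,429),(46,431))])
pr("side clip bottom z12",*[onz(S,zs(*p),12) for p in ((102,446),(50,446),(60,456),(40,458))])
pr("fin top z106 T",*[onz(T,zt(*p),106) for p in ((472,102),(507,102),(504,170),(472,172))])
pr("fin top z106 S",*[onz(S,zs(*p),106) for p in ((170,118),(227,121),(228,124),(167,123))])
pr("fin cross",*cross(T,zt(489,137),S,zs(198,121)))
pr("tip cross",*cross(T,zt(450,424),S,zs(444,82)))
pr("pointer T z~50",onz(T,zt(513,95),60),"S",onz(S,zs(137,220),60), *cross(T,zt(514,94),S,zs(136,220)))
E
```

```text
strip top edge [624.9 328.7  12. ] [622.2  55.6  12. ] 273.12098973109374 -0.009889857585845332
strip low edge [595.4 326.7  12. ] [592.   55.2  12. ] 271.5475040324231 -0.01285450589525193
base [626.8 333.6   8. ] [622.7  47.5   8. ] [435.1  49.1   8. ] [445.6 338.2   8. ] 286.1852556337804 181.3123864092508 -0.014602292130257665 -0.03608674437594733
base mid [532.6 192.1   8. ]
clip top body corners z28 [623.  252.8  28. ] [623.4 241.1  28. ] [598.  235.1  28. ] [597.5 247.7  28. ]
bump [625.4 240.1  20. ] [625.7 233.3  20. ] [616.7 232.5  20. ]
side clip top corners z28 [624.3 244.2  28. ] [600.1 245.   28. ] [598.1 253.5  28. ] [623.4 256.   28. ]
side clip bottom z12 [600.9 249.7  12. ] [624.3 251.   12. ] [618.7 256.   12. ] [627.4 257.5  12. ]
fin top z106 T [579.9 138.4 106. ] [580.5 124.3 106. ] [552.4 123.6 106. ] [551.1 136.3 106. ]
fin top z106 S [581.2 127.9 106. ] [552.3 129.1 106. ] [551.6 131.6 106. ] [582.1 132.3 106. ]
fin cross [566.2 130.5 106.3] 1.0562279616985297
tip cross [447.9 133.2 135.5] 1.4872886579927898
pointer T z~50 [595.8 128.4  60. ] S [596.9 152.4  60. ] [601.6 130.6  41.1] 0.6056498783763559
```

Measurements agree with the given sizes: fin top at about (566, 130.5, 106), clip y about 246.5, lever end at about (448, 133, 136), and yaw about −0.02. The slide should therefore be about 117 mm. I'll grasp the fin across y.

```bash
cat >> h.py <<'E'
def quat(yaw): a=np.pi/2+yaw; return [np.cos(a/2),np.sin(a/2),0,0]
E
python3 - <<'E'
from bench import robot
from h import *
np.set_printoptions(precision=1,suppress=True)
q=quat(-0.02)
robot.reach([566,130.5,200],q)
robot.command_gripper(50,25)
robot.move_straight([566,130.5,125],v=150)
s=robot.sense();print(s["time"],s["tcp_pos"],s["ft_force"])
c=robot.get_calibration("wrist");im=robot.get_image("wrist");cv2.imwrite("pics/w1.png",im[:,:,::-1])
im=robot.get_image("side");cv2.imwrite("pics/s1.png",im[:,:,::-1])
for X in ([566,130.5,106],[611,246.5,28]): print(proj(c,np.array(X)))
E
```

```text
4.05 [566.3 130.6 125.4] [-0.3  0.6 -0.4]
[282.1 248.6]
[413.5 260.7]
```

View pics/w1.png

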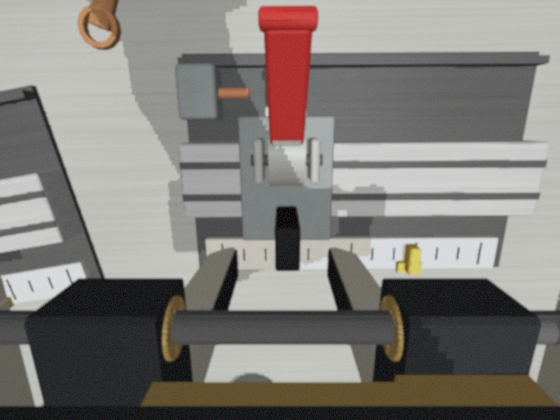

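View pics/s1.png

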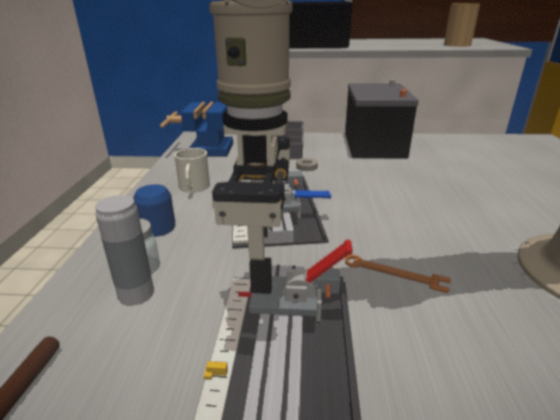

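The wrist view shows the fin between the open fingers at about (287, 238), with the clip body at about (414, 260). Both agree with the predictions to within a few mm. Grasping now.

```bash
python3 - <<'E'
from bench import robot
from h import *
np.set_printoptions(precision=1,suppress=True)
robot.move_straight([566,131.5,68],v=120)
robot.command_gripper(0,25)
s=robot.sense();print(s["time"],s["tcp_pos"],s["ft_force"],s["opening"])
p=s["tcp_pos"]; y=p[1]
for d in (60,112):
    robot.move_straight([p[0]+.02*d,y+d,p[2]],v=80)
    s=robot.sense();print(s["time"],s["tcp_pos"],s["ft_force"],s["opening"])
for n in ("wrist","side","top"):
    cv2.imwrite(f"pics/{n}2.png",robot.get_image(n)[:,:,::-1])
E
```

```text
5.4167 [566.2 131.9  68.3] [-0.3  1.8  4.1] 15.6813169319415
6.325 [567.1 193.3  68.3] [-3.5  2.2  4.2] 15.946198316471746
7.125 [567.8 244.7  68.3] [-3.2  2.7  5. ] 16.188916126772952
```

View pics/wrist2.png

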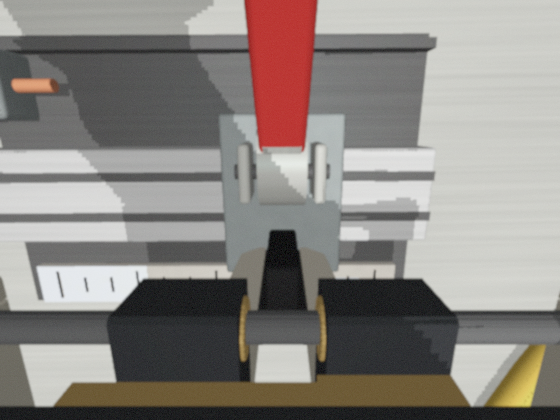

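View pics/side2.png

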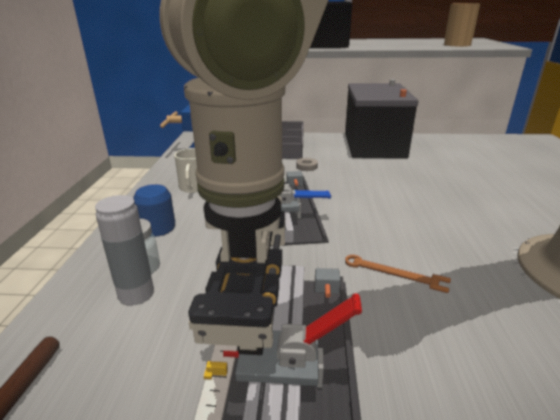

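The stop slid with the grasp holding. I'll go the last few mm, release and check from above.

```bash
python3 - <<'E'
from bench import robot
from h import *
np.set_printoptions(precision=1,suppress=True)
p=robot.sense()["tcp_pos"]
robot.move_straight([p[0],248.0,p[2]],v=40)
s=robot.sense();print(s["time"],s["tcp_pos"],s["ft_force"],s["opening"])
robot.command_gripper(50)
p=s["tcp_pos"]
robot.move_straight([p[0],p[1],150],v=150)
robot.move_straight([p[0],p[1],230],v=200)
s=robot.sense();print(s["time"],s["tcp_pos"])
c=robot.get_calibration("wrist");import json;json.dump({k:np.array(v).tolist() for k,v in c.items()},open("w3.json","w"))
for n in ("wrist","side","top"):
    cv2.imwrite(f"pics/{n}3.png",robot.get_image(n)[:,:,::-1])
im=cv2.imread("pics/wrist3.png")[140:300,180:400];cv2.imwrite("pics/wrist3z.png",cv2.resize(im,None,fx=3.6,fy=3.6,interpolation=cv2.INTER_CUBIC))
im=cv2.imread("pics/side3.png")[310:420,180:340];cv2.imwrite("pics/side3z.png",cv2.resize(im,None,fx=5,fy=5,interpolation=cv2.INTER_CUBIC))
E
```

```text
7.525 [567.8 248.   68.3] [-2.3  0.5  5.2] 16.13906836004531
9.5083 [567.3 247.8 228.7]
```

View pics/wrist3z.png

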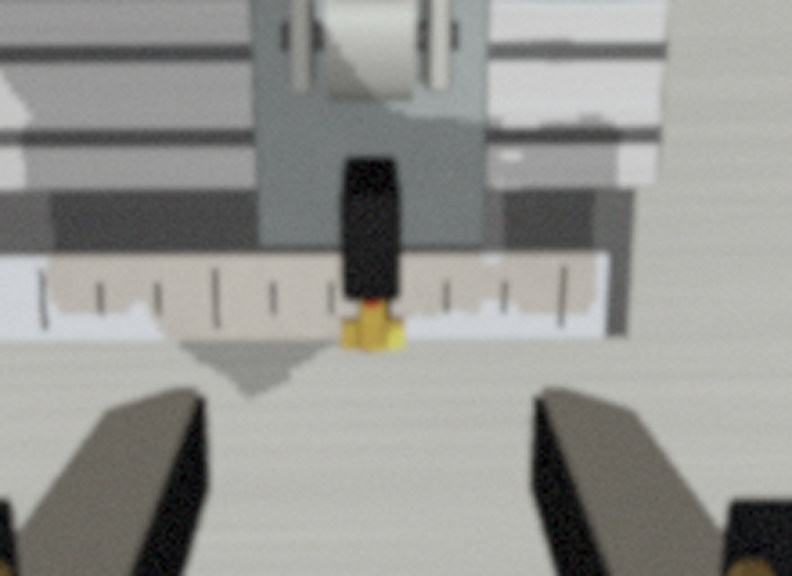

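View pics/side3z.png

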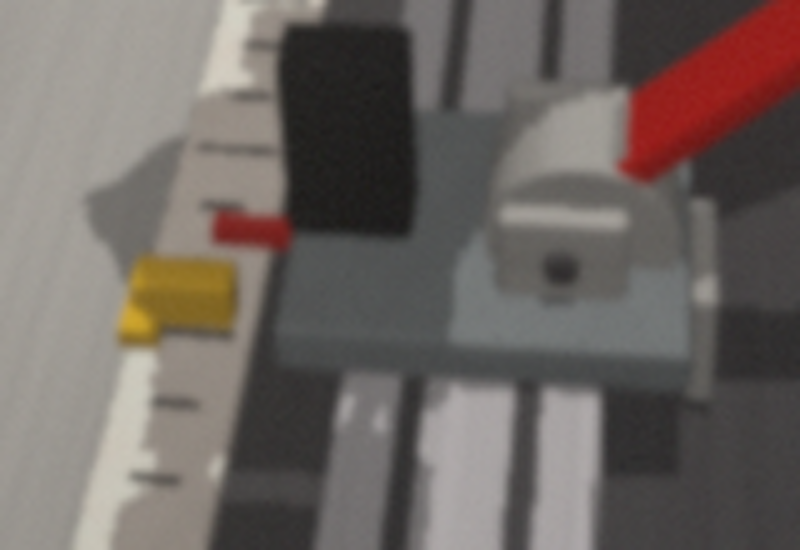

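View pics/top3.png

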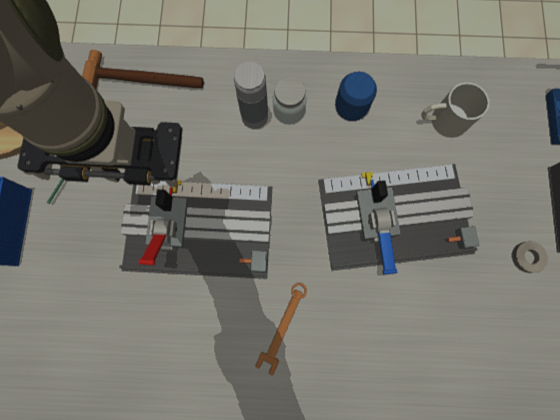

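The wrist view shows the clip's lugs spanning u = 342–403 in the zoomed picture, so its centre is about 372. The fin's centre is about 371, so they line up to within 1 mm. Next I'll push the lever down along its arc with closed fingers.

```bash
python3 - <<'E'
from bench import robot
from h import *
np.set_printoptions(precision=1,suppress=True)
F=np.array([567.5,248.0]);ex=np.array([np.cos(-.02),np.sin(-.02)])
def P(th,r=86,lift=0):
    t=max(th,0)
    xx=-51-r*np.cos(th)+5*np.sin(th); z=64+r*np.sin(th)+5*np.cos(th)+7.5*np.tan(t)+lift
    return [*(F+ex*xx),z]
robot.command_gripper(0,25)
d=np.pi/180
a=P(50*d); robot.move_straight([a[0],a[1],228],v=200)
robot.move_straight(P(50*d,lift=10),v=120)
s=robot.sense();print(s["time"],s["tcp_pos"],s["ft_force"])
cv2.imwrite("pics/side4.png",robot.get_image("side")[:,:,::-1])
E
```

```text
12.025 [465.6 250.1 152.3] [-0.8  0.4 -0.3]
```

View pics/side4.png

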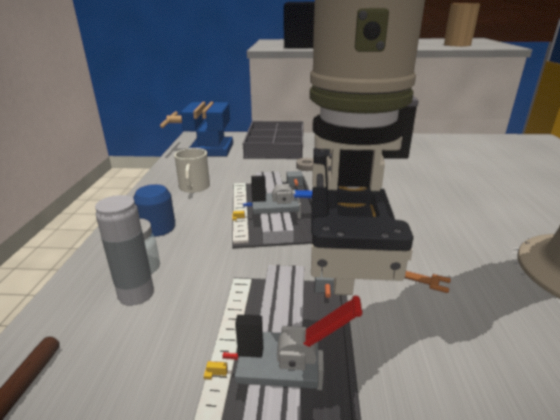

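```bash
python3 - <<'E'
from bench import robot
from h import *
S=robot.get_calibration("side");W=robot.get_calibration("wrist")
print("tcp",proj(S,np.array([465.6,250.1,152.3])),"tip exp",proj(S,np.array([454,250.3,138])))
cv2.imwrite("pics/wrist4.png",robot.get_image("wrist")[:,:,::-1])
im=cv2.imread("pics/side4.png")[240:360,260:420];cv2.imwrite("pics/side4z.png",cv2.resize(im,None,fx=5,fy=5,interpolation=cv2.INTER_CUBIC))
E
```

```text
tcp [342.3872674  290.95351778] tip exp [352.35857503 301.79863909]
```

View pics/wrist4.png

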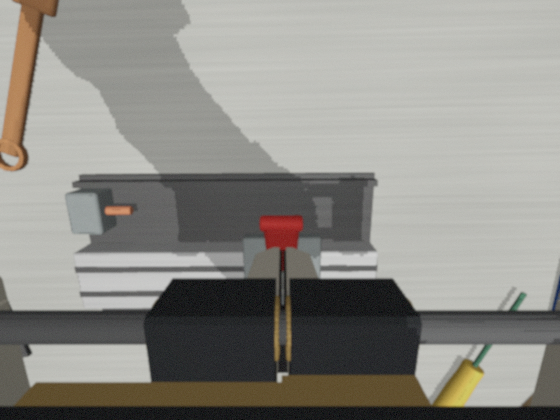

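View pics/side4z.png

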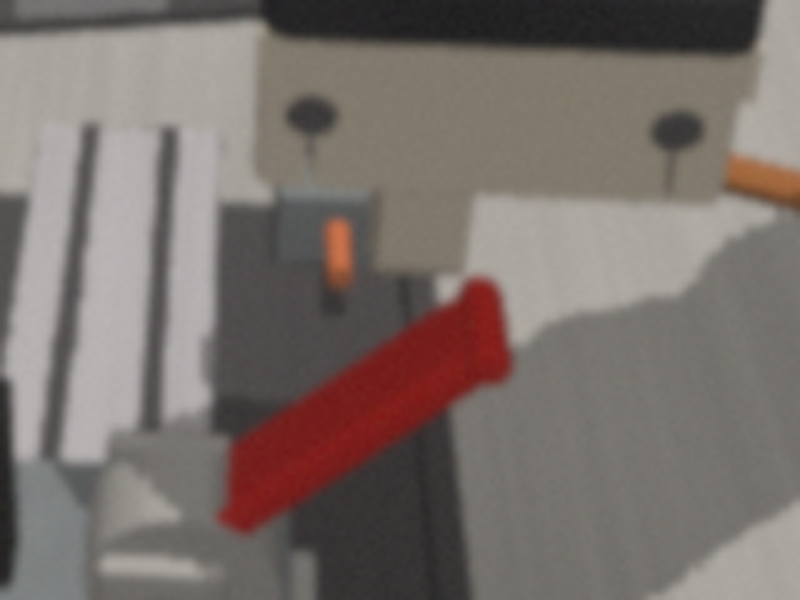

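The wrist view shows the lever (u = 282) centred under the closed fingers, and the side view shows the fingertips just above the bar end. Pushing down.

```bash
python3 - <<'E'
from bench import robot
from h import *
np.set_printoptions(precision=1,suppress=True)
F=np.array([567.5,248.0]);ex=np.array([np.cos(-.02),np.sin(-.02)])
def P(th,r=86,lift=0):
    t=max(th,0)
    xx=-51-r*np.cos(th)+5*np.sin(th); z=64+r*np.sin(th)+5*np.cos(th)+7.5*np.tan(t)+lift
    return [*(F+ex*xx),z]
d=np.pi/180
for th in (48,38,28,18,8,0,-4.5):
    robot.move_straight(P(th*d),v=60)
    s=robot.sense();print(th,s["time"],s["tcp_pos"],s["ft_force"])
p=P(-4.5*d)
for k in (2,4,6):
    robot.move_straight([p[0],p[1],p[2]-k],v=30);robot.hold(.1)
    s=robot.sense();print(k,s["time"],s["tcp_pos"],s["ft_force"])
    if abs(s["ft_force"][2])>22: break
cv2.imwrite("pics/side5.png",robot.get_image("side")[:,:,::-1])
robot.move_straight([p[0],p[1],160],v=150)
robot.reach([480,450,260],quat(-.02))
s=robot.sense();print(s["time"],s["tcp_pos"],s["ft_force"])
for n in ("side","top"):cv2.imwrite(f"pics/{n}6.png",robot.get_image(n)[:,:,::-1])
im=cv2.imread("pics/side6.png")[300:420,190:350];cv2.imwrite("pics/side6z.png",cv2.resize(im,None,fx=5,fy=5,interpolation=cv2.INTER_CUBIC))
im=cv2.imread("pics/top6.png")[170:290,115:285];cv2.imwrite("pics/top6z.png",cv2.resize(im,None,fx=4.5,fy=4.5,interpolation=cv2.INTER_CUBIC))
E
```

```text
48 12.4833 [462.3 250.  139.2] [-0.4 -0.3 -0.2]
38 12.9167 [451.4 250.2 126.5] [ 0.6 -0.1  0.6]
28 13.3417 [442.8 250.5 112.5] [1.1 0.5 0.5]
18 13.7667 [435.9 250.5  97.6] [ 0.3 -0.5  0.3]
8 14.1917 [431.8 250.4  81.9] [-0.   0.4 -0.2]
0 14.5583 [430.5 250.5  68.8] [-0.   0.2 -0.2]
-4.5 14.825 [430.8 250.6  62.7] [-0.5 -2.7  9.8]
2 15.175 [430.8 250.6  61.9] [-3.9 -3.5 30.2]
16.95 [479.8 448.1 258.5] [ 0.5  0.9 -0.7]
```

View pics/side6z.png

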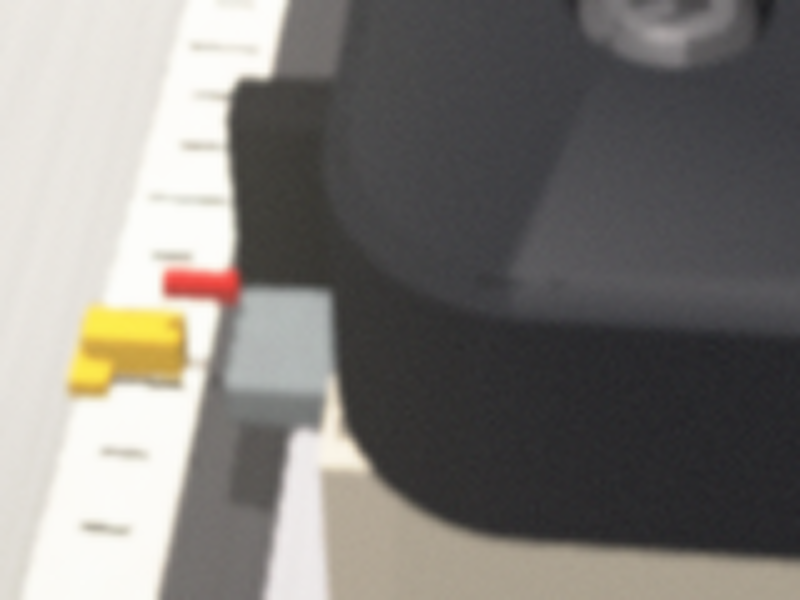

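View pics/top6z.png

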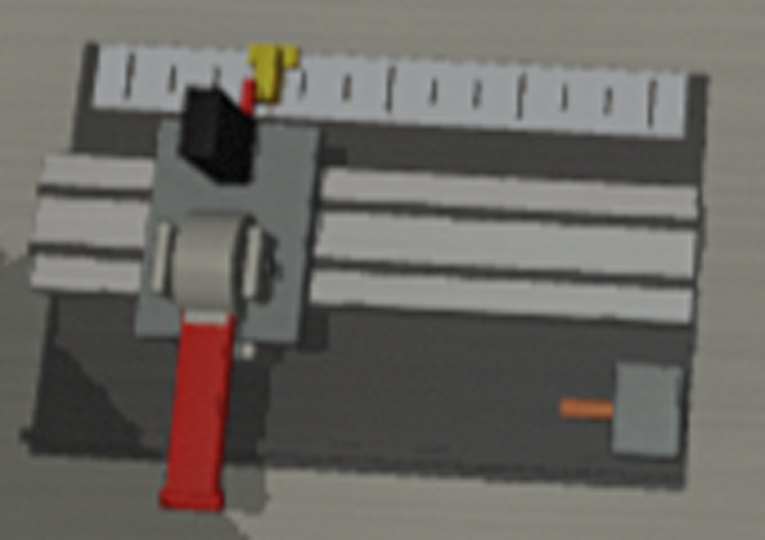

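The top view shows the lever flat, with its end near zoomed (191,500). The arm blocks the side view, so I'll move it clear and check the numbers with a fresh wrist view.

```bash
python3 - <<'E'
from bench import robot
from h import *
np.set_printoptions(precision=1,suppress=True)
robot.reach([520,247.8,280],quat(-.02))
s=robot.sense();print(s["time"],s["tcp_pos"],s["ft_force"])
W=robot.get_calibration("wrist")
for n in ("side","wrist","top"):cv2.imwrite(f"pics/{n}7.png",robot.get_image(n)[:,:,::-1])
im=cv2.imread("pics/side7.png")[270:420,190:390];cv2.imwrite("pics/side7z.png",cv2.resize(im,None,fx=4,fy=4,interpolation=cv2.INTER_CUBIC))
import json;json.dump({k:np.array(v).tolist() for k,v in W.items()},open("w7.json","w"))
T=robot.get_calibration("top")
zt=lambda a,b:((a+.5)/4.5-.5+115,(b+.5)/4.5-.5+170)
print("tip end T z57",onz(T,zt(191,506),57),"fin T",[onz(T,zt(*q),106) for q in ((187,88),(216,88),(214,158),(182,152))])
print("blue tip start/end")
for f in ("top0","top6"):
    h=cv2.cvtColor(cv2.imread(f"pics/{f}.png")[225:285,370:405],cv2.COLOR_BGR2HSV);print(blobs((h[...,0]>100)&(h[...,0]<130)&(h[...,1]>150)))
E
```

```text
17.8917 [519.7 249.2 280. ] [ 0.7 -0.2 -0.8]
tip end T z57 [417.2 249.5  57. ] fin T [array([581.3, 253.6, 106. ]), array([581.7, 241.9, 106. ]), array([552.8, 239.8, 106. ]), array([554.8, 252.8, 106. ])]
blue tip start/end
[([8, 7, 19, 42, 472], [16.9, 28.2])]
[([8, 7, 19, 42, 473], [16.9, 28.2])]
```

View pics/wrist7.png

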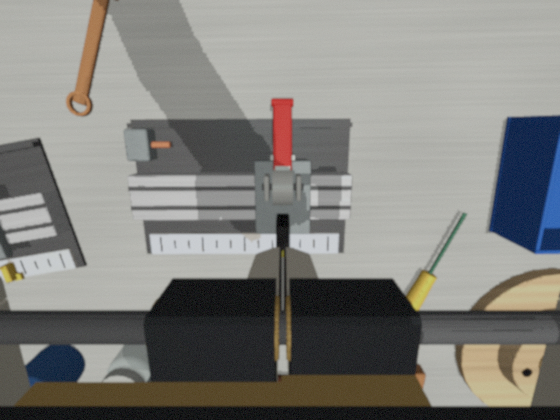

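View pics/side7z.png

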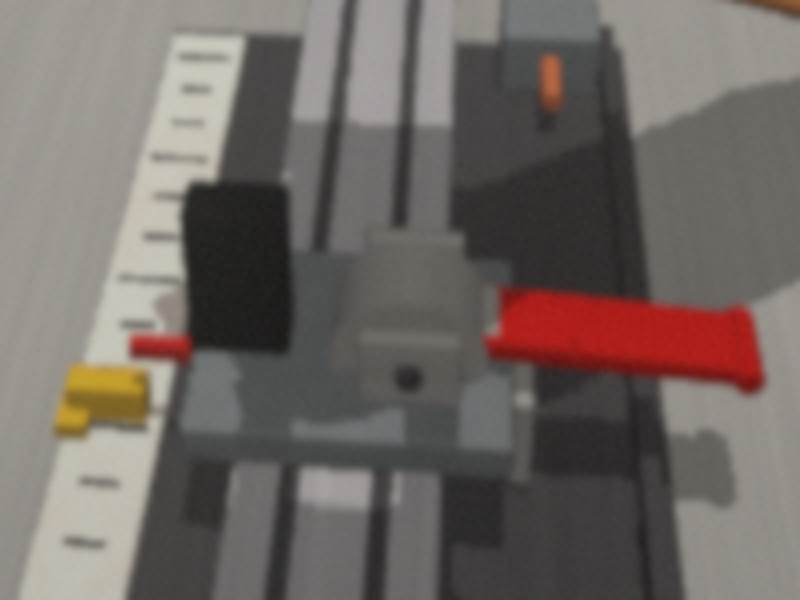

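```bash
python3 - <<'E'
from bench import robot
from h import *
T,S=robot.get_calibration("top"),robot.get_calibration("side")
print(cross(T,((191.5)/4.5+114.5,(498.5)/4.5+169.5),S,(748/4+189.5,342/4+269.5)))
robot.sign_off();print(robot.sense()["time"])
E
```

```text
(array([419.94502698, 249.66138314,  57.81467338]), np.float64(0.8725384412419046))
the job is handed in; nothing more can be done
the job is handed in; nothing more can be done
```

The red stop is at its yellow marker clip with the red lever locked down. I handed the job in at about 18 s of the 45 s allowed; no verdict is reported.

**What I did:** I gripped the red stop's fin and slid it about 116 mm to the clip with the lever still up. After releasing it, I pushed the lever down along its arc with closed fingers until it met its end stop. The push peaked at about 30 N at the wrist, and I then moved the arm clear.

**Last checks:**
- **Alignment, lever up:** a wrist view from almost directly above put the fin and clip centres within about 1 mm.
- **Alignment, after locking:** the top camera put the fin at y of about 247 mm against about 246.5 mm for the clip. The gripper hid the clip in the last wrist view, so I could not repeat that check.
- **Lever:** two views crossed put its end at (420, 250, 58) mm, against 57 mm high when fully down.
- **Blue lever:** its end had not moved in the top view.
- **Contact:** the wrist force was near zero at the end, so the robot was touching nothing.

**Disagreements:**
- The wrist camera put the fin about 3 mm off my first estimate before the grasp; closing the jaws put its middle at y of about 132 mm, against 130.5 mm estimated.
- I did not see the expected 5 to 8 N clamping force on the way down. I only read the force at rest between steps, so I judged the lock from the end-stop force and the lever's measured height.

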